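# Unstack the sample containers into their holders

### The job

Take the stack of lab containers apart from the top down and set each one upright in the steel holder of its own shape, flat on the holder's floor: first the slim instrument case, then the square jar and the round pot (either of these first), and the sample box last. Do not tip any container over, do not drop or throw them in from a height, and leave the amber bottle and the flask where they stand.

Things in the scene. Friction and masses are not known exactly. Their poses are not given: they have to be found in the camera images.
- case_center (a point): The slim instrument case on top of the stack: a closed black plastic bar-shaped case 110 x 22 x 32 mm high (long side along its x axis), about 0.12 kg, lying lengthwise as a bridge over the jar and the pot. This point is its centre, 16 mm above its underside; z up.
- jar_center (a point): The square jar in the middle layer: white plastic with a lid, 46 x 46 x 40 mm high (flat sides facing its x and y axes), about 0.12 kg. It stands on one end of the sample box (which end varies). This point is its centre, 20 mm above its underside; z up.
- pot_center (a point): The round pot in the middle layer: white plastic with a lid, diameter 50 mm, 40 mm high, about 0.12 kg. It stands on the other end of the sample box; the gap between jar and pot is about 6 mm, so both are best gripped across the sample box's short side. This point is its centre, 20 mm above its underside; z up.
- box_center (a point): The sample box at the bottom of the stack, standing on the bench: a closed flat grey plastic box with a darker grey lid, 110 x 62 x 36 mm high (long side along its x axis), about 0.25 kg. This point is its centre, 18 mm above its underside; z up.
- case_holder: The long narrow stainless holder, 134 x 46 mm outside, for the instrument case. Fixed to the bench, flat on it. Its origin is the centre of its underside, z up. Floor 3 mm thick, low lip 4 mm thick whose top is 8 mm above the bench; its recess is 126 x 38 mm, long side along its x axis.
- jar_holder: The square stainless holder, 70 x 70 mm outside, for the square jar. Fixed to the bench, flat on it. Its origin is the centre of its underside, z up. Floor 3 mm thick, low lip 4 mm thick whose top is 8 mm above the bench; its recess is 62 x 62 mm, sides along its x and y axes.
- pot_holder: The round stainless holder, 74 mm outside diameter, for the round pot. Fixed to the bench, flat on it. Its origin is the centre of its underside, z up. Floor 3 mm thick, low lip 4 mm thick whose top is 8 mm above the bench; its recess is 66 mm in diameter.
- box_holder: The large oblong stainless holder, 134 x 86 mm outside, for the sample box. Fixed to the bench, flat on it. Its origin is the centre of its underside, z up. Floor 3 mm thick, low lip 4 mm thick whose top is 8 mm above the bench; its recess is 126 x 78 mm, long side along its x axis.
- bottle: Bystander: amber reagent bottle with a blue cap, 68 mm in diameter, 122 mm high, loose. Origin: centre of its underside.
- flask: Bystander: small conical flask with a foil cap, 74 mm in diameter at the foot, 100 mm high, loose. Origin: centre of its underside.

How it is judged:
On the way, in this order (a step that is already met when the one before it is completed fails the run):
1. the instrument case lies in the long narrow holder, let go (horizontal distance between case_center and case_holder below 0.0125 m and z of case_center in the frame of case_holder between 0.0165 and 0.0205 m and angle between case_center's own z axis and vertical below 0.06 rad and linear speed of case below 0.02 m/s and contact force between case and the fingers below 0.05 N), for 0.2 s.
2. the square jar and the round pot both stand in their own holders, let go (horizontal distance between jar_center and jar_holder below 0.0125 m and z of jar_center in the frame of jar_holder between 0.0205 and 0.0245 m and angle between each of jar_center, pot_center's own z axis and vertical below 0.06 rad and linear speed of each of jar, pot below 0.02 m/s and contact force between each of jar, pot and the fingers below 0.05 N and horizontal distance between pot_center and pot_holder below 0.0125 m and z of pot_center in the frame of pot_holder between 0.0205 and 0.0245 m), for 0.2 s.
3. the sample box stands in the large oblong holder, let go (horizontal distance between box_center and box_holder below 0.0125 m and z of box_center in the frame of box_holder between 0.0185 and 0.0225 m and angle between box_center's own z axis and vertical below 0.06 rad and linear speed of box below 0.02 m/s and contact force between box and the fingers below 0.05 N), for 0.2 s.
At the end, for the whole second after the job is handed in: All four containers are released, at rest and upright (within 0.06 rad), each inside the holder of its own shape: its centre within 12.5 mm of the holder's centre seen from above, and its underside on the holder's floor (at most 1.5 mm above it) (all of step 1 and all of step 2 and all of step 3); the robot touches nothing.
It fails at once if a container is tipped by more than 0.6 rad (angle between any of case_center, jar_center, pot_center, box_center's own z axis and vertical above 0.6 rad).
It fails at once if a container falls or is thrown (faster than 0.7 m/s when nothing grips it) ((linear speed of case above 0.7 m/s and contact force between case and the fingers below 0.05 N) or (linear speed of jar above 0.7 m/s and contact force between jar and the fingers below 0.05 N) or (linear speed of pot above 0.7 m/s and contact force between pot and the fingers below 0.05 N) or (linear speed of box above 0.7 m/s and contact force between box and the fingers below 0.05 N)).
It fails at once if the bottle or the flask is moved by more than 30 mm (distance of any of bottle, flask from where it was at the start of the episode above 0.03 m).
It also fails if it takes over 112 s, if anything falls off the work surface, if the arm or the gripper's body presses on something with over 40 N, if the wrist force passes 120 N, or if a joint passes its speed limit or range.

### The arm

A 7-joint arm with a two-finger parallel gripper is mounted at the origin on the work surface. World frame = base frame: x ahead of the robot, y to its left, z up, the work surface at z = 0. Lengths are in m, angles in rad, forces in N, time in s.
With the tool pointing down it reaches from about 0.425 to 0.925 m from the base axis. Payload 6.8 kg.
Tool frame: the origin (TCP) lies between the finger pads; the fingertips stand r.tcp_to_tips ahead of it and the grasp point (between the pads) lies 3 mm ahead of it (r.tcp_to_tips is the distance from the TCP to the fingertips, in m); z points along the fingers, y is the line along which they close (so a half turn about z gives the same grasp; the last joint's range is limited). The gripper opens to 85 mm and grips with 20 to 120 N. Pads are 22 mm wide; open, the fingers measure 114 mm over their backs; the gripper's body (76 mm by 85 mm) begins 54 mm behind the grasp point. The pads swing forward as they close: fully open they stand 13 mm farther back than shut.
Start: joints at [-1.432, 0.477, 0.022, 1.555, -0.011, 1.109, -0.083], TCP at [0.165, 0.655, 0.253] pointing down, gripper open.
Joint ranges: [-2.96, 2.96], [-0.34, 2.1], [-1.41, 1.46], [0.24, 2.44], [-1.37, 4.51], [0.17, 1.92], [-2.96, 2.96]. Speed limits (rad/s): [2.39, 2.39, 3.14, 3.14, 3.14, 3.14, 3.14].

### API

Orientations are given as a rotation vector (axis times angle).
In Python, from bench import r gives the robot as it stands. The module is installed in compiled form; this text tells all that it offers.
- The arm moves only by the tool step_arm, never from a script. Its argument "moves" is a list of rows, each an object of numbers: "rx", "ry", "rz": the turn, a rotation vector about the tool's x, y, z in degrees; "dx", "dy", "dz": the shift along the tool's x, y, z in mm; "gripper": the opening, from -1 (shut) to 1 (fully open). In form: [{"rx": .., "ry": .., "rz": .., "dx": .., "dy": .., "dz": .., "gripper": ..}, ...]. A call has 1 to 20 rows; each row shifts and turns the commanded pose from where the row before left it, along the tool's axes as they then stand; what a row does not reach is not made up. A row lasts 1/8 s, in which the tool goes at most 62.5 mm and 10.7 degrees, less where a joint would pass 70% of its speed; a pose out of reach is approached as far as the arm can. A call is refused whole if a number of a shift passes 62.5 or a number of a turn 10.7, either way. A call with a gripper value outside its range is refused whole. The fingers move at their own pace and stop on an object; "grip_force" is the grip in N (left out, the last holds). Time passes only in rows, so rows that do not move let the fingers close. It gives the time, the measured TCP pose, the force, the opening and the grip force at its end, in the units of the state.
- r.get_obs(): the state, without advancing time (a new reading comes with each control period).
- r.grab_frame(name): name is "side" or "top" or "wrist"; returns the picture (384x512x3 uint8, blue, green, red); there is no depth.
- r.camera_info(name): a dict with "mtx" (3x3 intrinsics, pixels), "D" ([k1, k2, p1, p2, k3] as OpenCV has them; the pictures are not rectified), "rvec" (rotation vector, rad) and "tvec" (3), from world to camera coordinates, as OpenCV has them. Camera axes: x right, y down, z forward; pixel columns grow to the right and rows downward; lengths in m; the calibration is good to about 2 mm. A picture is of the moment at which its call begins: read the wrist's pose just before it. camera_info takes no time and is no camera call; for the wrist camera it gives the pose at the moment of the call.
- r.hand_in(): hands the job in; it is judged then, once.
The state is a dict: "clock": time; "joints": joint angles; "qvel": joint speeds; "tau": joint torques, N m; "tcp_pos": TCP position; "orientation": TCP orientation; "contact_force": force on the tool from outside, world axes, zero at the start; "moment": the same for the moment, N m; "grip_width": finger opening in m; "gripper_force": force on a finger pad.
Only numpy, scipy, OpenCV 4.12 (cv2) and the standard library are available. Lean on these libraries where they do the work, as an engineer would, in place of code of your own. Each camera call takes 0.05 s, during which the arm holds its last target. There are 200 camera calls.

## Working session

There is one attempt and no reset: what is moved stays moved. The work goes in short steps, Python scripts to look and compute and a tool call to move; the robot and the scene stay as the last step left them, time stands still between calls to the robot, and variables do not carry over. Pictures are saved under pics/ and viewed, at most 16 in all, crops included, and the job is handed in when it is done.

Besides the shell and the picture viewer there is one more tool, called after ">>>" as name(argument=value, ...), one argument or row to a line, values as JSON. step_arm: Moves the arm, as the interface text tells. Its arguments: {"type":"object","properties":{"moves":{"type":"array","items":{"type":"object","properties":{"rx":{"type":"number"},"ry":{"type":"number"},"rz":{"type":"number"},"dx":{"type":"number"},"dy":{"type":"number"},"dz":{"type":"number"},"gripper":{"type":"number"}}}},"grip_force":{"type":"number"}},"required":["moves"]}

```bash
mkdir -p pics
python3 - <<'E'
from bench import r
import cv2,numpy as np
o=r.get_obs();print({k:np.round(v,3).tolist() for k,v in o.items()},r.tcp_to_tips)
for n in("top","side"):
    f=r.grab_frame(n);cv2.imwrite(f"pics/{n}0.png",f)
    c=r.camera_info(n);R=cv2.Rodrigues(np.array(c["rvec"]))[0];print(n,(-R.T@np.ravel(c["tvec"])).round(3),R.round(2).tolist(),np.round(c["mtx"],1).tolist(),np.round(c["D"],3))
E
```

```text
{'clock': 0.0, 'joints': [-1.432, 0.478, 0.022, 1.556, -0.012, 1.109, -0.083], 'qvel': [-0.0, -0.002, -0.001, 0.0, 0.0, 0.001, -0.001], 'tau': [0.002, -59.644, 1.608, -28.118, 0.012, 0.009, 0.0], 'tcp_pos': [0.165, 0.654, 0.252], 'orientation': [-0.387, -3.118, 0.003], 'contact_force': [-0.587, 0.433, -0.42], 'moment': [-0.026, -0.034, -0.016], 'gripper_force': 0.0, 'grip_width': 0.085} 0.022
top [0.388 0.009 1.113] [[0.0, -1.0, 0.02], [-0.99, -0.01, -0.13], [0.13, -0.02, -0.99]] [[403.2, 0.0, 254.1], [0.0, 403.2, 191.6], [0.0, 0.0, 1.0]] [-0.041  0.     0.     0.     0.   ]
side [ 0.224 -0.701  0.891] [[0.91, -0.42, -0.01], [-0.31, -0.66, -0.69], [0.29, 0.63, -0.72]] [[409.3, 0.0, 249.7], [0.0, 409.3, 188.5], [0.0, 0.0, 1.0]] [-0.021  0.     0.     0.     0.   ]
```

View pics/top0.png

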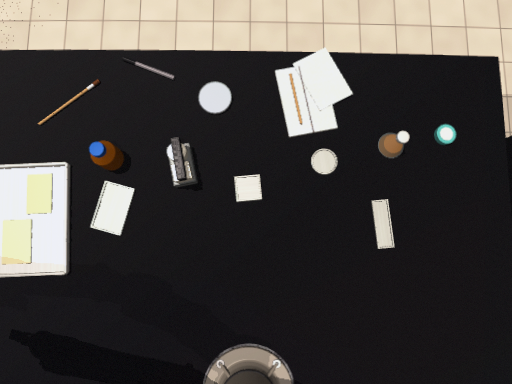

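View pics/side0.png

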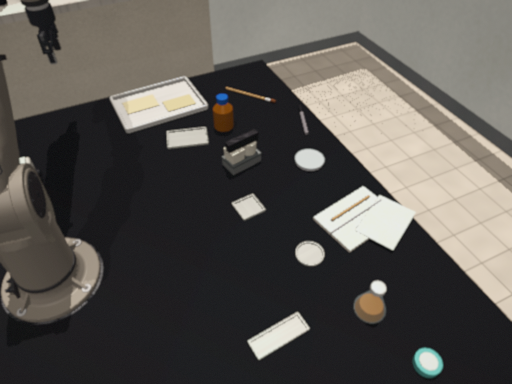

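Top view: stack at (182,163), with the box holder at (112,208), jar holder at (248,188), pot holder at (324,161) and case holder at (383,224). The bottle is at (105,155) and the flask at (392,145). The bluish disc at (215,97) is a larger decoy dish. The side view agrees.

```bash
cat > h.py <<'E'
import cv2,numpy as np
from bench import r
def cam(n):
    c=r.camera_info(n);return np.array(c["mtx"]),np.array(c["D"]),cv2.Rodrigues(np.array(c["rvec"]))[0],np.ravel(c["tvec"])
def ray(c,uv):
    K,D,R,t=c;p=cv2.undistortPoints(np.float64(uv).reshape(-1,1,2),K,D).reshape(-1,2)
    d=np.c_[p,np.ones(len(p))]@R;return -R.T@t,d
def plane(c,uv,z):
    C,d=ray(c,uv);return (C+d*((z-C[2])/d[:,2])[:,None])[:,:2]
def proj(c,P):
    K,D,R,t=c;return cv2.projectPoints(np.float64(P).reshape(-1,1,3),cv2.Rodrigues(R)[0],t,K,D)[0].reshape(-1,2)
E
python3 - <<'E'
from h import *
for n in("top","side"):
    f=cv2.imread(f"pics/{n}0.png");c=cam(n)
    m=(f.min(2)>100).astype(np.uint8)
    cs,_=cv2.findContours(m,cv2.RETR_EXTERNAL,cv2.CHAIN_APPROX_NONE)
    for k in cs:
        b=cv2.boundingRect(k)
        if 100<cv2.contourArea(k)<3000 and b[1]>60:
            P=plane(c,k.reshape(-1,2),.008)
            (x,y),(w,h),a=cv2.minAreaRect(np.float32(P*1000))
            print(n,b,"xy",round(x),round(y),"wh",round(w),round(h),"ang",round(a,1),"dist",round(np.hypot(x,y)))
f=cv2.imread("pics/top0.png");a=cv2.resize(f[120:230,80:280],None,fx=4,fy=4,interpolation=2)
g=cv2.imread("pics/side0.png");b=cv2.resize(g[80:180,150:300],None,fx=5,fy=5,interpolation=2)
f2=np.clip(a.astype(float)*1.0,0,255);cv2.imwrite("pics/tc.png",np.uint8(255*(a/255.)**.5));cv2.imwrite("pics/sc.png",np.uint8(255*(b/255.)**.5))
E
```

```text
top (206, 348, 86, 36) xy 69 -1 wh 87 224 ang 2.2 dist 69
top (372, 199, 23, 50) xy 443 -370 wh 135 48 ang 5.9 dist 578
top (90, 181, 45, 55) xy 483 375 wh 89 135 ang 75.2 dist 612
top (234, 174, 28, 28) xy 541 4 wh 71 72 ang 5.8 dist 541
top (311, 149, 27, 25) xy 617 -210 wh 69 74 ang 0.5 dist 652
top (167, 144, 15, 42) xy 607 205 wh 116 35 ang 14.1 dist 640
top (396, 131, 14, 12) xy 691 -437 wh 32 39 ang 0.8 dist 817
top (437, 125, 18, 17) xy 703 -564 wh 47 50 ang 0.8 dist 901
top (198, 81, 34, 32) xy 801 100 wh 93 92 ang 44.8 dist 807
side (415, 348, 27, 27) xy 705 -558 wh 54 54 ang 11.5 dist 899
side (247, 312, 63, 48) xy 443 -370 wh 138 51 ang 5.6 dist 577
side (370, 280, 17, 16) xy 715 -369 wh 41 40 ang 64.8 dist 805
side (1, 272, 9, 35) xy -110 10 wh 101 18 ang 87.2 dist 110
side (295, 241, 30, 25) xy 617 -211 wh 75 76 ang 64.9 dist 652
side (65, 238, 34, 71) xy 75 -3 wh 217 77 ang 85.4 dist 75
side (232, 193, 34, 27) xy 540 4 wh 75 76 ang 5.8 dist 540
side (0, 156, 31, 53) xy -64 402 wh 224 74 ang 80.4 dist 407
side (294, 148, 31, 22) xy 801 104 wh 98 97 ang 8.8 dist 808
side (223, 142, 33, 21) xy 619 221 wh 127 49 ang 8.4 dist 657
side (166, 127, 43, 21) xy 481 375 wh 94 139 ang 74.6 dist 610
```

View pics/tc.png

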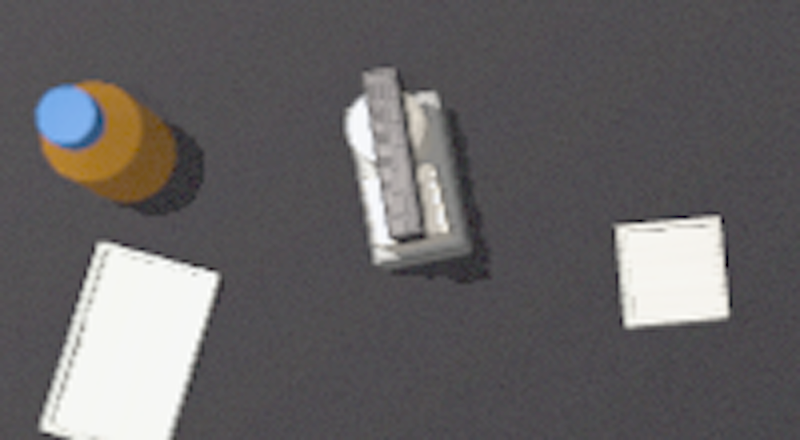

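View pics/sc.png

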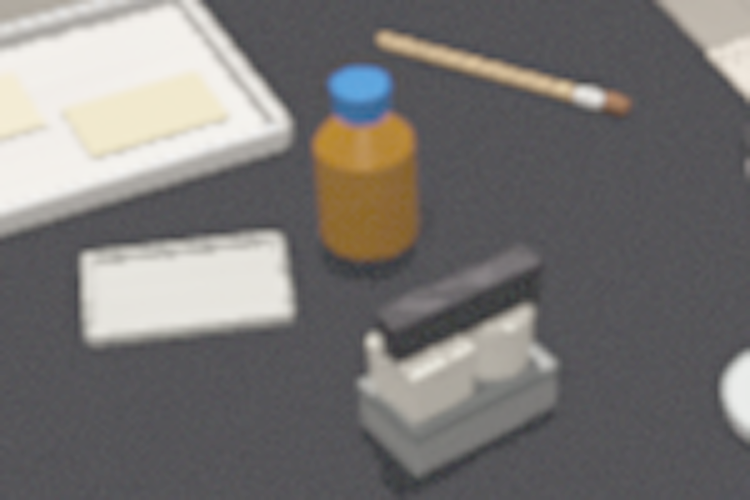

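Run:
```python
from h import *
c=cam("top")
uv=np.array([(363,72),(397,70),(425,232),(393,238)])/4+[80,120]-.375
P=plane(c,uv,.108)*1000;print(P.round())
a=(P[0]+P[1])/2;b=(P[2]+P[3])/2;d=a-b;print((a+b)/2,np.hypot(*d),np.degrees(np.arctan2(d[1],d[0])))
s=cam("side");uv=np.array([(535,250),(385,325)])/5+[150,80]-.4
print(plane(s,uv,.108)*1000)
# box outline corners at z=36
uv=np.array([(470,250),(380,266),(438,92)])/4+[80,120];print(plane(c,uv,.036)*1000)
o=r.get_obs();R=cv2.Rodrigues(np.array(o["orientation"]))[0];T=np.array([603,195,240])/1000-o["tcp_pos"];print(R.round(3).tolist(),(R.T@T*1000).round())
k=cam("wrist");print((-k[2].T@k[3]-o["tcp_pos"])@R, (k[2]@R).round(2).tolist())
```

```text
[[654. 202.]
 [655. 181.]
 [551. 160.]
 [547. 180.]]
[601.78105548 180.64246856] 107.99757560099843 11.454350644960437
[[657.00114103 193.88083548]
 [546.71245771 167.7551983 ]]
[[549.43441466 139.11231913]
 [538.14118419 199.37240899]
 [658.35706164 163.39709704]]
[[-0.97, 0.244, -0.0], [0.244, 0.97, -0.002], [-0.0, -0.002, -1.0]] [-537. -338.   13.]
[ 0.0664961   0.00139115 -0.11944961] [[-0.0, 1.0, -0.0], [-0.96, -0.0, -0.27], [-0.27, 0.0, 0.96]]
```

The case centre is near (602,181) mm and its axis is at about 12° (length 108 mm, as expected). I'll move above it for a wrist view.

>>> step_arm(
  moves=[
    {"dx": -45, "dy": -29.3, "gripper": 1},
    {"dx": -45, "dy": -29.3},
    {"dx": -45, "dy": -29.3},
    {"dx": -45, "dy": -29.3},
    {"dx": -45, "dy": -29.3},
    {"dx": -45, "dy": -29.3},
    {"dx": -45, "dy": -29.3},
    {"dx": -45, "dy": -29.3},
    {"dx": -45, "dy": -29.3},
    {"dx": -45, "dy": -29.3},
    {"dx": -45, "dy": -29.3},
    {"dx": -45, "dy": -29.3},
    {"rz": -8.5},
    {"rz": -8.5},
    {"rz": -8.5},
    {},
    {},
  ],
)

```text
invalid input at $.moves[0]: expected keys rx, ry, rz, dx, dy, dz, gripper
```

Run:
```python
from h import *
o=r.get_obs();c=cam("wrist");f=r.grab_frame("wrist");cv2.imwrite("pics/w0.png",f)
np.savez("w0",*c);print(o["tcp_pos"],o["orientation"],o["joints"])
cv2.imwrite("pics/w0b.png",np.uint8(255*(f/255.)**.5))
```

```text
[0.16478782 0.65407366 0.25242836] [-3.86621655e-01 -3.11760862e+00  2.54491624e-03] [-1.43208818  0.47772011  0.02233398  1.55633501 -0.01151696  1.10928865
 -0.08307684]
```

View pics/w0b.png

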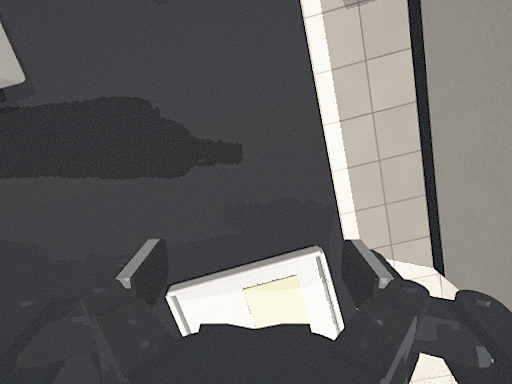

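The move was refused because every row needs all the keys. The picture shows only the start pose, with the fingers at (140,265) and (365,265). I'll resend it in full.

>>> step_arm(
  moves=[
    {"rx": 0, "ry": 0, "rz": 0, "dx": -45, "dy": -29.3, "dz": 0, "gripper": 1},
    {"rx": 0, "ry": 0, "rz": 0, "dx": -45, "dy": -29.3, "dz": 0, "gripper": 1},
    {"rx": 0, "ry": 0, "rz": 0, "dx": -45, "dy": -29.3, "dz": 0, "gripper": 1},
    {"rx": 0, "ry": 0, "rz": 0, "dx": -45, "dy": -29.3, "dz": 0, "gripper": 1},
    {"rx": 0, "ry": 0, "rz": 0, "dx": -45, "dy": -29.3, "dz": 0, "gripper": 1},
    {"rx": 0, "ry": 0, "rz": 0, "dx": -45, "dy": -29.3, "dz": 0, "gripper": 1},
    {"rx": 0, "ry": 0, "rz": 0, "dx": -45, "dy": -29.3, "dz": 0, "gripper": 1},
    {"rx": 0, "ry": 0, "rz": 0, "dx": -45, "dy": -29.3, "dz": 0, "gripper": 1},
    {"rx": 0, "ry": 0, "rz": 0, "dx": -45, "dy": -29.3, "dz": 0, "gripper": 1},
    {"rx": 0, "ry": 0, "rz": 0, "dx": -45, "dy": -29.3, "dz": 0, "gripper": 1},
    {"rx": 0, "ry": 0, "rz": 0, "dx": -45, "dy": -29.3, "dz": 0, "gripper": 1},
    {"rx": 0, "ry": 0, "rz": 0, "dx": -45, "dy": -29.3, "dz": 0, "gripper": 1},
    {"rx": 0, "ry": 0, "rz": -8.5, "dx": 0, "dy": 0, "dz": 0, "gripper": 1},
    {"rx": 0, "ry": 0, "rz": -8.5, "dx": 0, "dy": 0, "dz": 0, "gripper": 1},
    {"rx": 0, "ry": 0, "rz": -8.5, "dx": 0, "dy": 0, "dz": 0, "gripper": 1},
    {"rx": 0, "ry": 0, "rz": 0, "dx": 0, "dy": 0, "dz": 0, "gripper": 1},
    {"rx": 0, "ry": 0, "rz": 0, "dx": 0, "dy": 0, "dz": 0, "gripper": 1},
  ],
)

```text
clock: 2.28
tcp_pos: [0.6025, 0.1816, 0.2531]
orientation: [0.306, -3.126, 0.0]
contact_force: [-0.3, 0.9, 0.1]
grip_width: 0.085
gripper_force: 0.0
```

Run:
```python
from h import *
o=r.get_obs();c=cam("wrist");f=r.grab_frame("wrist");cv2.imwrite("pics/w1.png",f)
np.savez("w1",*c);print(o["tcp_pos"],cv2.Rodrigues(np.array(o["orientation"]))[0].round(3).tolist(),o["joints"].round(2) if hasattr(o["joints"],"round") else o["joints"])
cv2.imwrite("pics/w1b.png",np.uint8(255*(f/255.)**.5))
```

```text
[0.60253299 0.18163293 0.25313045] [[-0.981, -0.194, -0.0], [-0.194, 0.981, -0.0], [0.0, -0.0, -1.0]] [-0.5   0.4   0.15  1.68 -0.07  1.06  1.43]
```

View pics/w1b.png

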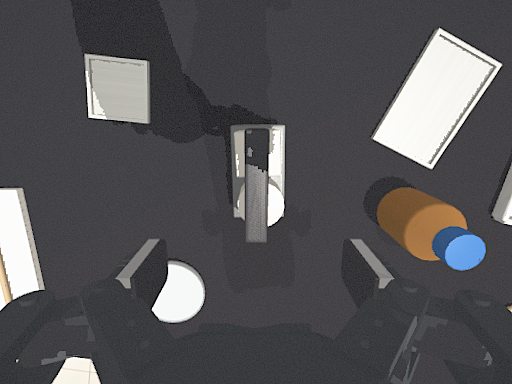

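Wrist view: the case runs from (257,128) to (257,241). The jar is under the near end (up in the picture), the pot is at (265,203), and the box outline spans columns 231–285.

Run:
```python
from h import *
c=list(np.load("w1.npz").values());f=cv2.imread("pics/w1.png")
P=plane(c,[(246,128),(269,128),(268,241),(246,242)],.108)*1000;print(P.round(1),P.mean(0))
d=P[:2].mean(0)-P[2:].mean(0);print(np.hypot(*d),np.degrees(np.arctan2(-d[1],-d[0])))
g=cv2.resize(np.uint8(255*(f[110:255,210:310]/255.)**.5),None,fx=4,fy=4,interpolation=2);cv2.imwrite("pics/w1c.png",g)
```

```text
[[550.8 164.9]
 [546.9 185. ]
 [653.7 206.6]
 [659.  185.5]] [602.58739805 185.47808494]
109.50354614173611 11.095674832703613
```

View pics/w1c.png

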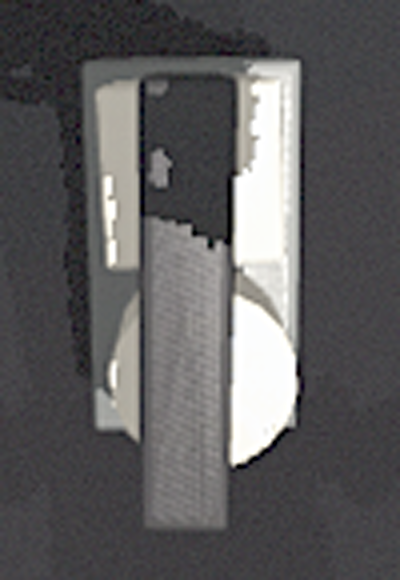

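>>> step_arm(
  moves=[
    {"rx": 0, "ry": 0, "rz": 0, "dx": 0, "dy": 2, "dz": 0, "gripper": -0.4},
    {"rx": 0, "ry": 0, "rz": 0, "dx": 0, "dy": 0, "dz": 20, "gripper": -0.4},
    {"rx": 0, "ry": 0, "rz": 0, "dx": 0, "dy": 0, "dz": 20, "gripper": -0.4},
    {"rx": 0, "ry": 0, "rz": 0, "dx": 0, "dy": 0, "dz": 0, "gripper": -0.4},
    {"rx": 0, "ry": 0, "rz": 0, "dx": 0, "dy": 0, "dz": 0, "gripper": -0.4},
    {"rx": 0, "ry": 0, "rz": 0, "dx": 0, "dy": 0, "dz": 0, "gripper": -0.4},
  ],
)

```text
clock: 3.08
tcp_pos: [0.6028, 0.1839, 0.2144]
orientation: [-0.31, 3.125, 0.001]
contact_force: [-0.3, -0.0, 0.1]
grip_width: 0.0254
gripper_force: 0.0
```

Run:
```python
from h import *
o=r.get_obs();c=cam("wrist");f=r.grab_frame("wrist");cv2.imwrite("pics/w2.png",f);np.savez("w2",*c)
print(o["tcp_pos"],o["grip_width"],r.tcp_to_tips)
R=cv2.Rodrigues(np.array(o["orientation"]))[0]
for w in (.085,o["grip_width"]):
  for z in (-.005,.009,.015,.022,.03,.035):
    print(round(w,3),z,proj(c,[o["tcp_pos"]+R@[x,s*w/2,z] for s in(-1,1) for x in(-.011,.011)]).round().tolist())
cv2.imwrite("pics/w2b.png",np.uint8(255*(f/255.)**.5))
```

```text
[0.60282337 0.18387496 0.21437801] 0.025431260908277353 0.022
0.085 -0.005 [[157.0, 292.0], [153.0, 247.0], [347.0, 292.0], [351.0, 247.0]]
0.085 0.009 [[166.0, 275.0], [163.0, 234.0], [338.0, 275.0], [342.0, 234.0]]
0.085 0.015 [[170.0, 269.0], [166.0, 229.0], [335.0, 269.0], [338.0, 229.0]]
0.085 0.022 [[173.0, 262.0], [170.0, 224.0], [331.0, 262.0], [334.0, 224.0]]
0.085 0.03 [[177.0, 255.0], [174.0, 218.0], [328.0, 255.0], [330.0, 218.0]]
0.085 0.035 [[179.0, 251.0], [177.0, 215.0], [326.0, 251.0], [328.0, 215.0]]
0.025 -0.005 [[224.0, 292.0], [222.0, 247.0], [280.0, 292.0], [282.0, 247.0]]
0.025 0.009 [[227.0, 275.0], [225.0, 234.0], [278.0, 275.0], [279.0, 234.0]]
0.025 0.015 [[228.0, 269.0], [227.0, 229.0], [277.0, 269.0], [278.0, 229.0]]
0.025 0.022 [[229.0, 262.0], [228.0, 224.0], [276.0, 262.0], [277.0, 224.0]]
0.025 0.03 [[230.0, 255.0], [229.0, 218.0], [275.0, 255.0], [276.0, 218.0]]
0.025 0.035 [[231.0, 251.0], [230.0, 215.0], [274.0, 251.0], [275.0, 215.0]]
```

View pics/w2b.png

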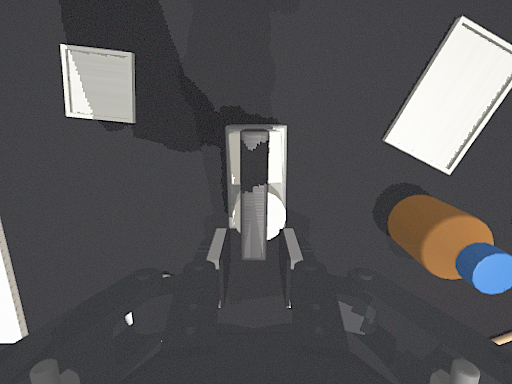

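The tips stand about 18–20 mm ahead of the TCP near closed and about 9 mm when open. The fingers are centred on the case, so I'll descend to TCP z = 0.104 and grip.

>>> step_arm(
  moves=[
    {"rx": 0, "ry": 0, "rz": 0, "dx": 0, "dy": 0, "dz": 25, "gripper": 0.1},
    {"rx": 0, "ry": 0, "rz": 0, "dx": 0, "dy": 0, "dz": 25, "gripper": 0.1},
    {"rx": 0, "ry": 0, "rz": 0, "dx": 0, "dy": 0, "dz": 25, "gripper": 0.1},
    {"rx": 0, "ry": 0, "rz": 0, "dx": 0, "dy": 0, "dz": 20, "gripper": 0.1},
    {"rx": 0, "ry": 0, "rz": 0, "dx": 0, "dy": 0, "dz": 14, "gripper": 0.1},
    {"rx": 0, "ry": 0, "rz": 0, "dx": 0, "dy": 0, "dz": 0, "gripper": 0.1},
    {"rx": 0, "ry": 0, "rz": 0, "dx": 0, "dy": 0, "dz": 0, "gripper": -0.3},
    {"rx": 0, "ry": 0, "rz": 0, "dx": 0, "dy": 0, "dz": 0, "gripper": -0.7},
    {"rx": 0, "ry": 0, "rz": 0, "dx": 0, "dy": 0, "dz": 0, "gripper": -0.7},
    {"rx": 0, "ry": 0, "rz": 0, "dx": 0, "dy": 0, "dz": 0, "gripper": -0.7},
    {"rx": 0, "ry": 0, "rz": 0, "dx": 0, "dy": 0, "dz": 0, "gripper": -0.7},
  ],
  grip_force=30,
)

```text
clock: 4.5
tcp_pos: [0.603, 0.1837, 0.1053]
orientation: [-0.31, 3.124, 0.001]
contact_force: [-0.8, -1.1, 5.4]
grip_width: 0.0218
gripper_force: 32.3
```

>>> step_arm(
  moves=[
    {"rx": 0, "ry": 0, "rz": 0, "dx": 0, "dy": 0, "dz": -8, "gripper": -0.7},
    {"rx": 0, "ry": 0, "rz": 0, "dx": 0, "dy": 0, "dz": -16, "gripper": -0.7},
    {"rx": 0, "ry": 0, "rz": 0, "dx": 0, "dy": 0, "dz": -26, "gripper": -0.7},
    {"rx": 0, "ry": 0, "rz": 0, "dx": 0, "dy": 0, "dz": -26, "gripper": -0.7},
    {"rx": 0, "ry": 0, "rz": 0, "dx": 0, "dy": 0, "dz": -10, "gripper": -0.7},
    {"rx": 0, "ry": 0, "rz": 0, "dx": 0, "dy": 0, "dz": 0, "gripper": -0.7},
  ],
)

```text
clock: 5.25
tcp_pos: [0.6024, 0.1838, 0.191]
orientation: [-0.311, 3.125, 0.001]
contact_force: [-0.9, 0.7, -2.0]
grip_width: 0.0213
gripper_force: 31.3
```

Run:
```python
from h import *
o=r.get_obs();c=cam("wrist");f=r.grab_frame("wrist");cv2.imwrite("pics/w3.png",f);np.savez("w3",*c)
g=r.grab_frame("side");cv2.imwrite("pics/s3.png",g)
print(o["tcp_pos"],o["grip_width"],o["contact_force"])
a=np.uint8(255*(f/255.)**.5)[:,100:400];b=np.uint8(255*(g/255.)**.5)
b=cv2.resize(b[60:200,150:320],(466,384),interpolation=2)
cv2.imwrite("pics/m3.png",np.hstack([a,b]))
```

```text
[0.60243289 0.18379757 0.19100989] 0.02134603615746264 [-0.87531458  0.67257333 -2.03044318]
```

View pics/m3.png

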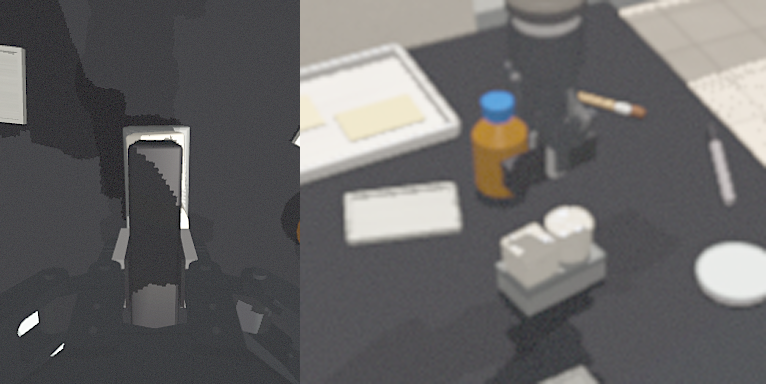

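The case is held level, and the jar and pot still stand on the box. I'll carry it to the case holder.

>>> step_arm(
  moves=[
    {"rx": 0, "ry": 0, "rz": 0, "dx": 9.4, "dy": -18.3, "dz": 0, "gripper": -0.7},
    {"rx": 0, "ry": 0, "rz": 0, "dx": 18.9, "dy": -36.6, "dz": 0, "gripper": -0.7},
    {"rx": 0, "ry": 0, "rz": 0, "dx": 18.9, "dy": -36.6, "dz": 0, "gripper": -0.7},
    {"rx": 0, "ry": 0, "rz": 0, "dx": 18.9, "dy": -36.6, "dz": 0, "gripper": -0.7},
    {"rx": 0, "ry": 0, "rz": 0, "dx": 18.9, "dy": -36.6, "dz": 0, "gripper": -0.7},
    {"rx": 0, "ry": 0, "rz": 0, "dx": 18.9, "dy": -36.6, "dz": 0, "gripper": -0.7},
    {"rx": 0, "ry": 0, "rz": 0, "dx": 18.9, "dy": -36.6, "dz": 0, "gripper": -0.7},
    {"rx": 0, "ry": 0, "rz": 0, "dx": 18.9, "dy": -36.6, "dz": 0, "gripper": -0.7},
    {"rx": 0, "ry": 0, "rz": 0, "dx": 18.9, "dy": -36.6, "dz": 0, "gripper": -0.7},
    {"rx": 0, "ry": 0, "rz": 0, "dx": 18.9, "dy": -36.6, "dz": 0, "gripper": -0.7},
    {"rx": 0, "ry": 0, "rz": 0, "dx": 18.9, "dy": -36.6, "dz": 0, "gripper": -0.7},
    {"rx": 0, "ry": 0, "rz": 0, "dx": 18.9, "dy": -36.6, "dz": 0, "gripper": -0.7},
    {"rx": 0, "ry": 0, "rz": 0, "dx": 18.9, "dy": -36.6, "dz": 0, "gripper": -0.7},
    {"rx": 0, "ry": 0, "rz": 0, "dx": 18.9, "dy": -36.6, "dz": 0, "gripper": -0.7},
    {"rx": 0, "ry": 0, "rz": 0, "dx": 9.4, "dy": -18.3, "dz": 0, "gripper": -0.7},
    {"rx": 0, "ry": 0, "rz": 2.7, "dx": 0, "dy": 0, "dz": 0, "gripper": -0.7},
    {"rx": 0, "ry": 0, "rz": 2.7, "dx": 0, "dy": 0, "dz": 0, "gripper": -0.7},
    {"rx": 0, "ry": 0, "rz": 0, "dx": 0, "dy": 0, "dz": 0, "gripper": -0.7},
    {"rx": 0, "ry": 0, "rz": 0, "dx": 0, "dy": 0, "dz": 0, "gripper": -0.7},
  ],
)

```text
clock: 7.72
tcp_pos: [0.4429, -0.371, 0.19]
orientation: [0.164, -3.137, -0.001]
contact_force: [-0.2, -0.1, -2.2]
grip_width: 0.0213
gripper_force: 31.3
```

Run:
```python
from h import *
o=r.get_obs();c=cam("wrist");f=r.grab_frame("wrist");cv2.imwrite("pics/w4.png",f);np.savez("w4",*c)
R=cv2.Rodrigues(np.array(o["orientation"]))[0]
print(o["tcp_pos"],R.round(3).tolist(),o["joints"].round(2) if hasattr(o["joints"],"round") else 0)
z=o["tcp_pos"][2]
print(plane(c,[(241,142),(270,142)],z+.003)*1000)
print("case near end guess in px", proj(c,[o["tcp_pos"]+R@[.055,s*.011,-.003] for s in(-1,1)]))
print("holder expected px",proj(c,[[.443+a*.067*np.cos(.101)-b*.023*np.sin(.101),-.370+a*.067*np.sin(.101)+b*.023*np.cos(.101),.008] for a,b in((-1,-1),(-1,1),(1,1),(1,-1))]).round())
cv2.imwrite("pics/w4b.png",np.uint8(255*(f/255.)**.5))
```

```text
[ 0.4429457  -0.37098895  0.18996546] [[-0.995, -0.104, -0.001], [-0.104, 0.995, 0.0], [0.001, 0.0, -1.0]] [ 0.33  0.4   0.33  1.87 -0.16  0.9   2.42]
[[ 388.32929646 -380.86428078]
 [ 387.13543966 -369.43849474]]
case near end guess in px [[223.68239826 142.89455365]
 [279.20292656 142.89500446]]
holder expected px [[231. 113.]
 [277. 113.]
 [274. 237.]
 [233. 237.]]
```

View pics/w4b.png

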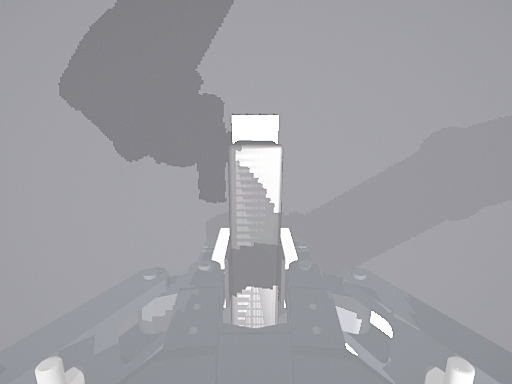

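The case's near end (row 142) and the holder's edge (row 114, columns 231–279) are where predicted, so alignment is within about 1–2 mm. I'll lower it.

>>> step_arm(
  moves=[
    {"rx": 0, "ry": 0, "rz": 0, "dx": 0, "dy": 0, "dz": 20, "gripper": -0.7},
    {"rx": 0, "ry": 0, "rz": 0, "dx": 0, "dy": 0, "dz": 30, "gripper": -0.7},
    {"rx": 0, "ry": 0, "rz": 0, "dx": 0, "dy": 0, "dz": 30, "gripper": -0.7},
    {"rx": 0, "ry": 0, "rz": 0, "dx": 0, "dy": 0, "dz": 30, "gripper": -0.7},
    {"rx": 0, "ry": 0, "rz": 0, "dx": 0, "dy": 0, "dz": 20, "gripper": -0.7},
    {"rx": 0, "ry": 0, "rz": 0, "dx": 0, "dy": 0, "dz": 12, "gripper": -0.7},
    {"rx": 0, "ry": 0, "rz": 0, "dx": 0, "dy": 0, "dz": 8, "gripper": -0.7},
    {"rx": 0, "ry": 0, "rz": 0, "dx": 0, "dy": 0, "dz": 4, "gripper": -0.7},
    {"rx": 0, "ry": 0, "rz": 0, "dx": 0, "dy": 0, "dz": 2, "gripper": -0.7},
    {"rx": 0, "ry": 0, "rz": 0, "dx": 0, "dy": 0, "dz": 0, "gripper": -0.7},
    {"rx": 0, "ry": 0, "rz": 0, "dx": 0, "dy": 0, "dz": 0, "gripper": -0.7},
  ],
)

```text
clock: 9.15
tcp_pos: [0.444, -0.371, 0.0347]
orientation: [-0.163, 3.137, -0.001]
contact_force: [-0.2, -0.1, -2.3]
grip_width: 0.0215
gripper_force: 31.3
```

>>> step_arm(
  moves=[
    {"rx": 0, "ry": 0, "rz": 0, "dx": 0, "dy": 0, "dz": 1, "gripper": -0.7},
    {"rx": 0, "ry": 0, "rz": 0, "dx": 0, "dy": 0, "dz": 1, "gripper": -0.7},
    {"rx": 0, "ry": 0, "rz": 0, "dx": 0, "dy": 0, "dz": 0.5, "gripper": -0.7},
    {"rx": 0, "ry": 0, "rz": 0, "dx": 0, "dy": 0, "dz": 0, "gripper": -0.7},
  ],
)

```text
clock: 9.65
tcp_pos: [0.4439, -0.3708, 0.0323]
orientation: [-0.163, 3.137, 0.0]
contact_force: [-1.8, 0.6, 4.9]
grip_width: 0.0214
gripper_force: 32.2
```

>>> step_arm(
  moves=[
    {"rx": 0, "ry": 0, "rz": 0, "dx": 0, "dy": 0, "dz": 0, "gripper": -0.3},
    {"rx": 0, "ry": 0, "rz": 0, "dx": 0, "dy": 0, "dz": 0, "gripper": 0},
    {"rx": 0, "ry": 0, "rz": 0, "dx": 0, "dy": 0, "dz": 0, "gripper": 0.1},
    {"rx": 0, "ry": 0, "rz": 0, "dx": 0, "dy": 0, "dz": 0, "gripper": 0.1},
    {"rx": 0, "ry": 0, "rz": 0, "dx": 0, "dy": 0, "dz": -30, "gripper": 0.1},
    {"rx": 0, "ry": 0, "rz": 0, "dx": 0, "dy": 0, "dz": -40, "gripper": 0.4},
    {"rx": 0, "ry": 0, "rz": 0, "dx": 0, "dy": 0, "dz": -40, "gripper": 1},
    {"rx": 0, "ry": 0, "rz": 0, "dx": 0, "dy": 0, "dz": -40, "gripper": 1},
    {"rx": 0, "ry": 0, "rz": 0, "dx": 0, "dy": 0, "dz": -40, "gripper": 1},
    {"rx": 0, "ry": 0, "rz": 0, "dx": 0, "dy": 0, "dz": -20, "gripper": 1},
  ],
)

```text
clock: 10.9
tcp_pos: [0.4444, -0.3714, 0.2442]
orientation: [-0.163, 3.135, -0.003]
contact_force: [0.3, -0.7, -0.5]
grip_width: 0.0855
gripper_force: 0.0
```

>>> step_arm(
  moves=[
    {"rx": 0, "ry": 0, "rz": 0, "dx": -15.4, "dy": 38.3, "dz": 0, "gripper": 1},
    {"rx": 0, "ry": 0, "rz": 0, "dx": -15.4, "dy": 38.3, "dz": 0, "gripper": 1},
    {"rx": 0, "ry": 0, "rz": 0, "dx": -15.4, "dy": 38.3, "dz": 0, "gripper": 1},
    {"rx": 0, "ry": 0, "rz": 0, "dx": -15.4, "dy": 38.3, "dz": 0, "gripper": 1},
    {"rx": 0, "ry": 0, "rz": 0, "dx": -15.4, "dy": 38.3, "dz": 0, "gripper": 1},
    {"rx": 0, "ry": 0, "rz": 0, "dx": -15.4, "dy": 38.3, "dz": 0, "gripper": 1},
    {"rx": 0, "ry": 0, "rz": 0, "dx": -15.4, "dy": 38.3, "dz": 0, "gripper": 1},
    {"rx": 0, "ry": 0, "rz": 0, "dx": -15.4, "dy": 38.3, "dz": 0, "gripper": 1},
    {"rx": 0, "ry": 0, "rz": 0, "dx": -15.4, "dy": 38.3, "dz": 0, "gripper": 1},
    {"rx": 0, "ry": 0, "rz": 0, "dx": -15.4, "dy": 38.3, "dz": 0, "gripper": 1},
    {"rx": 0, "ry": 0, "rz": 0, "dx": -15.4, "dy": 38.3, "dz": 0, "gripper": 1},
    {"rx": 0, "ry": 0, "rz": 0, "dx": -15.4, "dy": 38.3, "dz": 0, "gripper": 1},
    {"rx": 0, "ry": 0, "rz": 0, "dx": -15.4, "dy": 38.3, "dz": 0, "gripper": 1},
    {"rx": 0, "ry": 0, "rz": 0, "dx": -15.4, "dy": 38.3, "dz": 0, "gripper": 1},
    {"rx": 0, "ry": 0, "rz": -5.4, "dx": 0, "dy": 0, "dz": 0, "gripper": 1},
    {"rx": 0, "ry": 0, "rz": 0, "dx": 0, "dy": 0, "dz": 0, "gripper": 1},
    {"rx": 0, "ry": 0, "rz": 0, "dx": 0, "dy": 0, "dz": 0, "gripper": 1},
  ],
)

```text
clock: 13.02
tcp_pos: [0.6026, 0.1839, 0.2418]
orientation: [0.306, -3.126, 0.001]
contact_force: [0.0, -0.3, 0.1]
grip_width: 0.0853
gripper_force: 0.0
```

Run:
```python
from h import *
o=r.get_obs();c=cam("wrist");f=r.grab_frame("wrist");cv2.imwrite("pics/w5.png",f);np.savez("w5",*c)
t=r.grab_frame("top");cv2.imwrite("pics/top5.png",t)
R=cv2.Rodrigues(np.array(o["orientation"]))[0]
print(o["tcp_pos"],R.round(3).tolist())
a=cv2.resize(f[90:260,190:320],None,fx=3,fy=3,interpolation=2);b=cv2.resize(t[180:265,340:420],None,fx=5,fy=6,interpolation=2)
cv2.imwrite("pics/m5.png",np.uint8(255*(np.hstack([a,b])/255.)**.5))
```

```text
[0.60258141 0.18390044 0.24175157] [[-0.981, -0.194, -0.0], [-0.194, 0.981, -0.0], [0.0, -0.0, -1.0]]
```

View pics/m5.png

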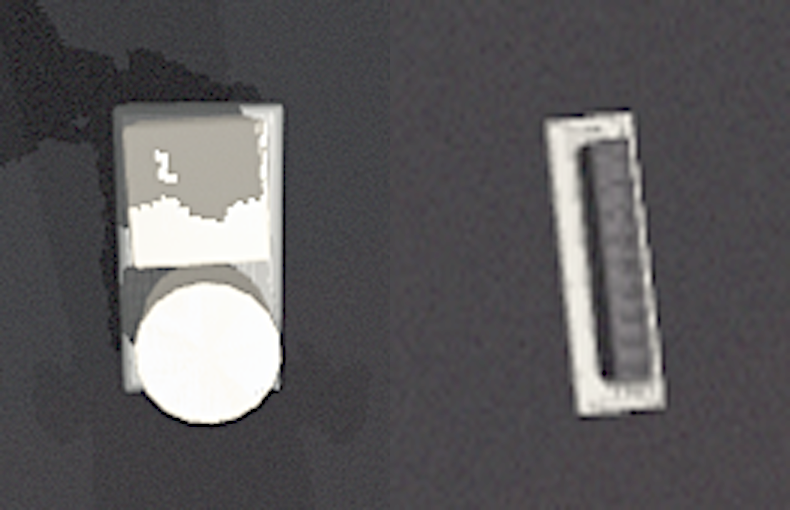

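The case lies inside its holder. In the crop the jar's top face spans (124,118)–(270,266) and the pot's top is a circle at (208,353); the box outline corners are near (113,104), (283,103), (280,388) and (124,390).

Run:
```python
from h import *
c=list(np.load("w5.npz").values())
P=lambda q,z:plane(c,np.array(q)/3+[190,90]-.33,z)*1000
R=np.array([[-.981,-.194],[-.194,.981]]);T=np.array([602.6,183.9])
j=P([(124,119),(271,119),(270,266),(131,266)],.076);print("jar",j.round(),j.mean(0),"tool",(R.T@(j.mean(0)-T)).round(1))
p=P([(136,353),(281,353),(208,282),(208,424)],.076);print("pot",p.round(),p.mean(0),"tool",(R.T@(p.mean(0)-T)).round(1))
b=P([(113,104),(283,103),(280,388),(124,390)],.036);print("box",b.round(),b.mean(0),"tool",(R.T@(b.mean(0)-T)).round(1))
d=b[2:].mean(0)-b[:2].mean(0);print(np.degrees(np.arctan2(d[1],d[0])))
f=cv2.imread("pics/w5.png");m=np.uint8(f.min(2)>200);m[:178]=0
k=max(cv2.findContours(m,0,1)[0],key=lambda k:cv2.contourArea(k)if abs(k[:,0,0].mean()-259)<15 else 0);print(cv2.boundingRect(k),cv2.minEnclosingCircle(k))
print("pot",plane(c,[cv2.minEnclosingCircle(k)[0]],.076)*1000)
```

```text
jar [[556. 153.]
 [547. 199.]
 [594. 209.]
 [603. 163.]] [574.85088947 181.09367663] tool [27.8  2.6]
pot [[633. 170.]
 [623. 219.]
 [603. 190.]
 [653. 200.]] [628.02164325 194.92057843] tool [-27.1   5.9]
box [[554. 145.]
 [542. 206.]
 [649. 229.]
 [662. 168.]] [601.73816323 187.06925555] tool [0.2 3.3]
12.07523814946452
(235, 185, 48, 45) ((258.8325500488281, 206.90750122070312), 23.90886878967285)
pot [[627.33611252 194.51659778]]
```

>>> step_arm(
  moves=[
    {"rx": 0, "ry": 0, "rz": -0.8, "dx": 28, "dy": 3, "dz": 0, "gripper": 1},
    {"rx": 0, "ry": 0, "rz": 0, "dx": 0, "dy": 0, "dz": 30, "gripper": 1},
    {"rx": 0, "ry": 0, "rz": 0, "dx": 0, "dy": 0, "dz": 40, "gripper": 1},
    {"rx": 0, "ry": 0, "rz": 0, "dx": 0, "dy": 0, "dz": 40, "gripper": 1},
    {"rx": 0, "ry": 0, "rz": 0, "dx": 0, "dy": 0, "dz": 30, "gripper": 1},
    {"rx": 0, "ry": 0, "rz": 0, "dx": 0, "dy": 0, "dz": 20, "gripper": 1},
    {"rx": 0, "ry": 0, "rz": 0, "dx": 0, "dy": 0, "dz": 16, "gripper": 1},
    {"rx": 0, "ry": 0, "rz": 0, "dx": 0, "dy": 0, "dz": 0, "gripper": 1},
    {"rx": 0, "ry": 0, "rz": 0, "dx": 0, "dy": 0, "dz": 0, "gripper": 0.4},
    {"rx": 0, "ry": 0, "rz": 0, "dx": 0, "dy": 0, "dz": 0, "gripper": 0.2},
    {"rx": 0, "ry": 0, "rz": 0, "dx": 0, "dy": 0, "dz": 0, "gripper": -0.2},
    {"rx": 0, "ry": 0, "rz": 0, "dx": 0, "dy": 0, "dz": 0, "gripper": -0.2},
    {"rx": 0, "ry": 0, "rz": 0, "dx": 0, "dy": 0, "dz": 0, "gripper": -0.2},
    {"rx": 0, "ry": 0, "rz": 0, "dx": 0, "dy": 0, "dz": 0, "gripper": -0.2},
  ],
  grip_force=30,
)

```text
clock: 14.88
tcp_pos: [0.5753, 0.1823, 0.0669]
orientation: [-0.332, 3.122, 0.001]
contact_force: [0.0, -1.0, 6.7]
grip_width: 0.0456
gripper_force: 32.1
```

>>> step_arm(
  moves=[
    {"rx": 0, "ry": 0, "rz": 0, "dx": 0, "dy": 0, "dz": -8, "gripper": -0.2},
    {"rx": 0, "ry": 0, "rz": 0, "dx": 0, "dy": 0, "dz": -16, "gripper": -0.2},
    {"rx": 0, "ry": 0, "rz": 0, "dx": 0, "dy": 0, "dz": -26, "gripper": -0.2},
    {"rx": 0, "ry": 0, "rz": 0, "dx": 0, "dy": 0, "dz": -20, "gripper": -0.2},
    {"rx": 0, "ry": 0, "rz": 0, "dx": 11.7, "dy": -27.8, "dz": 0, "gripper": -0.2},
    {"rx": 0, "ry": 0, "rz": 0, "dx": 11.7, "dy": -27.8, "dz": 0, "gripper": -0.2},
    {"rx": 0, "ry": 0, "rz": 0, "dx": 11.7, "dy": -27.8, "dz": 0, "gripper": -0.2},
    {"rx": 0, "ry": 0, "rz": 0, "dx": 11.7, "dy": -27.8, "dz": 0, "gripper": -0.2},
    {"rx": 0, "ry": 0, "rz": 0, "dx": 11.7, "dy": -27.8, "dz": 0, "gripper": -0.2},
    {"rx": 0, "ry": 0, "rz": 0, "dx": 11.7, "dy": -27.8, "dz": 0, "gripper": -0.2},
    {"rx": 0, "ry": 0, "rz": 6, "dx": 0, "dy": 0, "dz": 0, "gripper": -0.2},
    {"rx": 0, "ry": 0, "rz": 0, "dx": 0, "dy": 0, "dz": 0, "gripper": -0.2},
    {"rx": 0, "ry": 0, "rz": 0, "dx": 0, "dy": 0, "dz": 0, "gripper": -0.2},
  ],
)

```text
clock: 16.5
tcp_pos: [0.5413, 0.0052, 0.1363]
orientation: [-0.173, 3.136, 0.001]
contact_force: [0.1, -0.8, -1.1]
grip_width: 0.0455
gripper_force: 31.4
```

>>> step_arm(
  moves=[
    {"rx": 0, "ry": 0, "rz": 0, "dx": 0, "dy": -1, "dz": 20, "gripper": -0.2},
    {"rx": 0, "ry": 0, "rz": 0, "dx": 0, "dy": 0, "dz": 30, "gripper": -0.2},
    {"rx": 0, "ry": 0, "rz": 0, "dx": 0, "dy": 0, "dz": 26, "gripper": -0.2},
    {"rx": 0, "ry": 0, "rz": 0, "dx": 0, "dy": 0, "dz": 14, "gripper": -0.2},
    {"rx": 0, "ry": 0, "rz": 0, "dx": 0, "dy": 0, "dz": 7, "gripper": -0.2},
    {"rx": 0, "ry": 0, "rz": 0, "dx": 0, "dy": 0, "dz": 3, "gripper": -0.2},
    {"rx": 0, "ry": 0, "rz": 0, "dx": 0, "dy": 0, "dz": 1, "gripper": -0.2},
    {"rx": 0, "ry": 0, "rz": 0, "dx": 0, "dy": 0, "dz": 1, "gripper": -0.2},
    {"rx": 0, "ry": 0, "rz": 0, "dx": 0, "dy": 0, "dz": 0, "gripper": -0.2},
    {"rx": 0, "ry": 0, "rz": 0, "dx": 0, "dy": 0, "dz": 0, "gripper": -0.2},
  ],
)

```text
clock: 17.75
tcp_pos: [0.5413, 0.0035, 0.034]
orientation: [-0.169, 3.137, 0.0]
contact_force: [0.3, 0.7, -0.9]
grip_width: 0.0455
gripper_force: 31.4
```

>>> step_arm(
  moves=[
    {"rx": 0, "ry": 0, "rz": 0, "dx": 0, "dy": 0, "dz": 1, "gripper": -0.2},
    {"rx": 0, "ry": 0, "rz": 0, "dx": 0, "dy": 0, "dz": 0.5, "gripper": -0.2},
    {"rx": 0, "ry": 0, "rz": 0, "dx": 0, "dy": 0, "dz": 0, "gripper": -0.2},
  ],
)

```text
clock: 18.12
tcp_pos: [0.5413, 0.0035, 0.0338]
orientation: [-0.168, 3.137, 0.001]
contact_force: [-5.4, 0.4, 16.6]
grip_width: 0.045
gripper_force: 33.5
```

>>> step_arm(
  moves=[
    {"rx": 0, "ry": 0, "rz": 0, "dx": 0, "dy": 0, "dz": 0, "gripper": 0.2},
    {"rx": 0, "ry": 0, "rz": 0, "dx": 0, "dy": 0, "dz": 0, "gripper": 0.7},
    {"rx": 0, "ry": 0, "rz": 0, "dx": 0, "dy": 0, "dz": 0, "gripper": 0.8},
    {"rx": 0, "ry": 0, "rz": 0, "dx": 0, "dy": 0, "dz": 0, "gripper": 0.8},
    {"rx": 0, "ry": 0, "rz": 0, "dx": 0, "dy": 0, "dz": -30, "gripper": 0.8},
    {"rx": 0, "ry": 0, "rz": 0, "dx": 0, "dy": 0, "dz": -50, "gripper": 1},
    {"rx": 0, "ry": 0, "rz": 0, "dx": 0, "dy": 0, "dz": -50, "gripper": 1},
    {"rx": 0, "ry": 0, "rz": 0, "dx": 0, "dy": 0, "dz": -50, "gripper": 1},
    {"rx": 0, "ry": 0, "rz": 0, "dx": -17.7, "dy": 30.1, "dz": 0, "gripper": 1},
    {"rx": 0, "ry": 0, "rz": 0, "dx": -17.7, "dy": 30.1, "dz": 0, "gripper": 1},
    {"rx": 0, "ry": 0, "rz": 0, "dx": -17.7, "dy": 30.1, "dz": 0, "gripper": 1},
    {"rx": 0, "ry": 0, "rz": 0, "dx": -17.7, "dy": 30.1, "dz": 0, "gripper": 1},
    {"rx": 0, "ry": 0, "rz": 0, "dx": -17.7, "dy": 30.1, "dz": 0, "gripper": 1},
    {"rx": 0, "ry": 0, "rz": 0, "dx": -17.7, "dy": 30.1, "dz": 0, "gripper": 1},
    {"rx": 0, "ry": 0, "rz": -6, "dx": 0, "dy": 0, "dz": 0, "gripper": 1},
    {"rx": 0, "ry": 0, "rz": 0, "dx": 0, "dy": 0, "dz": 0, "gripper": 1},
    {"rx": 0, "ry": 0, "rz": 0, "dx": 0, "dy": 0, "dz": 0, "gripper": 1},
  ],
)

```text
clock: 20.25
tcp_pos: [0.6273, 0.1936, 0.2122]
orientation: [0.328, -3.124, 0.001]
contact_force: [0.0, 0.0, 0.6]
grip_width: 0.0854
gripper_force: 0.0
```

Run:
```python
from h import *
o=r.get_obs();c=cam("wrist");f=r.grab_frame("wrist");cv2.imwrite("pics/w6.png",f);np.savez("w6",*c)
t=r.grab_frame("top");cv2.imwrite("pics/top6.png",t)
R=cv2.Rodrigues(np.array(o["orientation"]))[0]
print(o["tcp_pos"],R.round(3).tolist())
m=np.uint8(f.min(2)>180)
for k in cv2.findContours(m,0,1)[0]:
    if cv2.contourArea(k)>800:
        q=cv2.minEnclosingCircle(k);print(cv2.boundingRect(k),q,plane(c,[q[0]],.076)*1000)
a=cv2.resize(f[60:310,160:360],(400,500),interpolation=2);b=cv2.resize(t[150:230,210:290],(400,500),interpolation=2)
cv2.imwrite("pics/m6.png",np.uint8(255*(np.hstack([a,b])/255.)**.5))
```

```text
[0.62733504 0.19355741 0.21215966] [[-0.978, -0.208, -0.0], [-0.208, 0.978, -0.0], [0.0, -0.0, -1.0]]
(152, 265, 38, 59) ((166.5, 294.0), 29.210542678833008) [[751.38988336 130.91437797]]
(227, 166, 55, 51) ((253.36666870117188, 191.6999969482422), 28.686174392700195) [[629.43905234 194.14513157]]
(385, 0, 127, 154) ((450.1307067871094, 74.91813659667969), 78.09014129638672) [[500.64319626 329.74766134]]
```

View pics/m6.png

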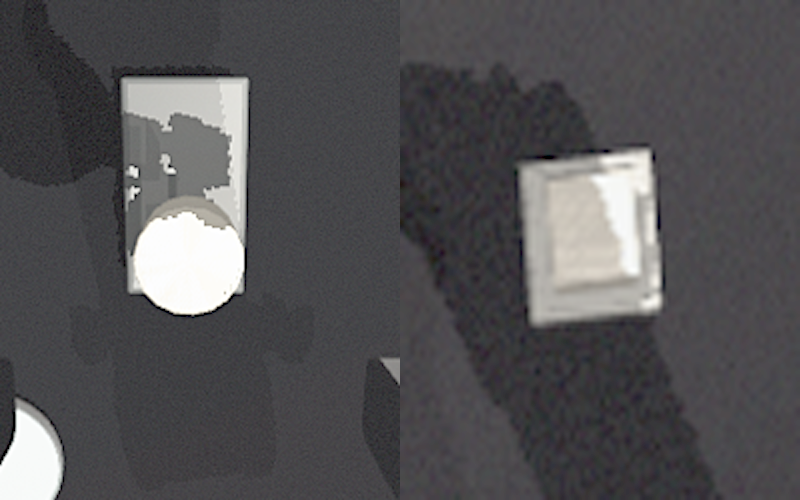

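The jar stands in its holder, and the pot is at about (628,194) as expected. I'll grip the pot.

>>> step_arm(
  moves=[
    {"rx": 0, "ry": 0, "rz": 0, "dx": -0.5, "dy": 0.5, "dz": 30, "gripper": 1},
    {"rx": 0, "ry": 0, "rz": 0, "dx": 0, "dy": 0, "dz": 40, "gripper": 1},
    {"rx": 0, "ry": 0, "rz": 0, "dx": 0, "dy": 0, "dz": 35, "gripper": 1},
    {"rx": 0, "ry": 0, "rz": 0, "dx": 0, "dy": 0, "dz": 25, "gripper": 1},
    {"rx": 0, "ry": 0, "rz": 0, "dx": 0, "dy": 0, "dz": 15, "gripper": 1},
    {"rx": 0, "ry": 0, "rz": 0, "dx": 0, "dy": 0, "dz": 0, "gripper": 1},
    {"rx": 0, "ry": 0, "rz": 0, "dx": 0, "dy": 0, "dz": 0, "gripper": 0.5},
    {"rx": 0, "ry": 0, "rz": 0, "dx": 0, "dy": 0, "dz": 0, "gripper": 0.3},
    {"rx": 0, "ry": 0, "rz": 0, "dx": 0, "dy": 0, "dz": 0, "gripper": -0.1},
    {"rx": 0, "ry": 0, "rz": 0, "dx": 0, "dy": 0, "dz": 0, "gripper": -0.1},
    {"rx": 0, "ry": 0, "rz": 0, "dx": 0, "dy": 0, "dz": 0, "gripper": -0.1},
    {"rx": 0, "ry": 0, "rz": 0, "dx": 0, "dy": 0, "dz": 0, "gripper": -0.1},
  ],
  grip_force=30,
)

```text
clock: 21.85
tcp_pos: [0.6286, 0.1952, 0.0686]
orientation: [-0.332, 3.122, 0.001]
contact_force: [-0.1, -1.8, 6.3]
grip_width: 0.0489
gripper_force: 31.4
```

>>> step_arm(
  moves=[
    {"rx": 0, "ry": 0, "rz": 0, "dx": 0, "dy": 0, "dz": -8, "gripper": -0.1},
    {"rx": 0, "ry": 0, "rz": 0, "dx": 0, "dy": 0, "dz": -16, "gripper": -0.1},
    {"rx": 0, "ry": 0, "rz": 0, "dx": 0, "dy": 0, "dz": -26, "gripper": -0.1},
    {"rx": 0, "ry": 0, "rz": 0, "dx": 0, "dy": 0, "dz": -26, "gripper": -0.1},
    {"rx": 0, "ry": 0, "rz": 0, "dx": 0, "dy": 0, "dz": -14, "gripper": -0.1},
    {"rx": 0, "ry": 0, "rz": 0, "dx": 8.7, "dy": -35.8, "dz": 0, "gripper": -0.1},
    {"rx": 0, "ry": 0, "rz": 0, "dx": 8.7, "dy": -35.8, "dz": 0, "gripper": -0.1},
    {"rx": 0, "ry": 0, "rz": 0, "dx": 8.7, "dy": -35.8, "dz": 0, "gripper": -0.1},
    {"rx": 0, "ry": 0, "rz": 0, "dx": 8.7, "dy": -35.8, "dz": 0, "gripper": -0.1},
    {"rx": 0, "ry": 0, "rz": 0, "dx": 8.7, "dy": -35.8, "dz": 0, "gripper": -0.1},
    {"rx": 0, "ry": 0, "rz": 0, "dx": 8.7, "dy": -35.8, "dz": 0, "gripper": -0.1},
    {"rx": 0, "ry": 0, "rz": 0, "dx": 8.7, "dy": -35.8, "dz": 0, "gripper": -0.1},
    {"rx": 0, "ry": 0, "rz": 0, "dx": 8.7, "dy": -35.8, "dz": 0, "gripper": -0.1},
    {"rx": 0, "ry": 0, "rz": 0, "dx": 8.7, "dy": -35.8, "dz": 0, "gripper": -0.1},
    {"rx": 0, "ry": 0, "rz": 0, "dx": 8.7, "dy": -35.8, "dz": 0, "gripper": -0.1},
    {"rx": 0, "ry": 0, "rz": 0, "dx": 8.7, "dy": -35.8, "dz": 0, "gripper": -0.1},
    {"rx": 0, "ry": 0, "rz": 0, "dx": 0, "dy": 0, "dz": 0, "gripper": -0.1},
    {"rx": 0, "ry": 0, "rz": 0, "dx": 0, "dy": 0, "dz": 0, "gripper": -0.1},
  ],
)

```text
clock: 24.1
tcp_pos: [0.6171, -0.2094, 0.1572]
orientation: [0.333, -3.124, -0.001]
contact_force: [0.8, 1.2, -1.2]
grip_width: 0.0492
gripper_force: 31.4
```

>>> step_arm(
  moves=[
    {"rx": 0, "ry": 0, "rz": 0, "dx": 0, "dy": -0.5, "dz": 20, "gripper": -0.1},
    {"rx": 0, "ry": 0, "rz": 0, "dx": 0, "dy": 0, "dz": 35, "gripper": -0.1},
    {"rx": 0, "ry": 0, "rz": 0, "dx": 0, "dy": 0, "dz": 30, "gripper": -0.1},
    {"rx": 0, "ry": 0, "rz": 0, "dx": 0, "dy": 0, "dz": 20, "gripper": -0.1},
    {"rx": 0, "ry": 0, "rz": 0, "dx": 0, "dy": 0, "dz": 9, "gripper": -0.1},
    {"rx": 0, "ry": 0, "rz": 0, "dx": 0, "dy": 0, "dz": 4, "gripper": -0.1},
    {"rx": 0, "ry": 0, "rz": 0, "dx": 0, "dy": 0, "dz": 2, "gripper": -0.1},
    {"rx": 0, "ry": 0, "rz": 0, "dx": 0, "dy": 0, "dz": 1, "gripper": -0.1},
    {"rx": 0, "ry": 0, "rz": 0, "dx": 0, "dy": 0, "dz": 0.5, "gripper": -0.1},
    {"rx": 0, "ry": 0, "rz": 0, "dx": 0, "dy": 0, "dz": 0, "gripper": -0.1},
    {"rx": 0, "ry": 0, "rz": 0, "dx": 0, "dy": 0, "dz": 0, "gripper": -0.1},
  ],
)

```text
clock: 25.48
tcp_pos: [0.6173, -0.2106, 0.0359]
orientation: [-0.333, 3.124, -0.0]
contact_force: [0.3, -0.0, -1.0]
grip_width: 0.049
gripper_force: 31.4
```

>>> step_arm(
  moves=[
    {"rx": 0, "ry": 0, "rz": 0, "dx": 0, "dy": 0, "dz": 0.7, "gripper": -0.1},
    {"rx": 0, "ry": 0, "rz": 0, "dx": 0, "dy": 0, "dz": 0.5, "gripper": -0.1},
    {"rx": 0, "ry": 0, "rz": 0, "dx": 0, "dy": 0, "dz": 0, "gripper": -0.1},
  ],
)

```text
clock: 25.85
tcp_pos: [0.6174, -0.2107, 0.0356]
orientation: [-0.332, 3.124, 0.0]
contact_force: [-4.0, 1.4, 7.1]
grip_width: 0.0488
gripper_force: 32.2
```

>>> step_arm(
  moves=[
    {"rx": 0, "ry": 0, "rz": 0, "dx": 0, "dy": 0, "dz": 0, "gripper": 0.3},
    {"rx": 0, "ry": 0, "rz": 0, "dx": 0, "dy": 0, "dz": 0, "gripper": 0.8},
    {"rx": 0, "ry": 0, "rz": 0, "dx": 0, "dy": 0, "dz": 0, "gripper": 0.8},
    {"rx": 0, "ry": 0, "rz": 0, "dx": 0, "dy": 0, "dz": 0, "gripper": 0.8},
    {"rx": 0, "ry": 0, "rz": 0, "dx": 0, "dy": 0, "dz": -30, "gripper": 0.8},
    {"rx": 0, "ry": 0, "rz": 0, "dx": 0, "dy": 0, "dz": -50, "gripper": 1},
    {"rx": 0, "ry": 0, "rz": 0, "dx": 0, "dy": 0, "dz": -50, "gripper": 1},
    {"rx": 0, "ry": 0, "rz": 0, "dx": 0, "dy": 0, "dz": -40, "gripper": 1},
    {"rx": 0, "ry": 0, "rz": 0, "dx": 0, "dy": 0, "dz": 0, "gripper": 1},
  ],
)

```text
clock: 26.98
tcp_pos: [0.6194, -0.2114, 0.2087]
orientation: [-0.332, 3.117, -0.004]
contact_force: [0.5, 0.1, -1.1]
grip_width: 0.0853
gripper_force: 0.0
```

>>> step_arm(
  moves=[
    {"rx": 0, "ry": 0, "rz": 0, "dx": -6.1, "dy": 35.7, "dz": 0, "gripper": 1},
    {"rx": 0, "ry": 0, "rz": 0, "dx": -6.1, "dy": 35.7, "dz": 0, "gripper": 1},
    {"rx": 0, "ry": 0, "rz": 0, "dx": -6.1, "dy": 35.7, "dz": 0, "gripper": 1},
    {"rx": 0, "ry": 0, "rz": 0, "dx": -6.1, "dy": 35.7, "dz": 0, "gripper": 1},
    {"rx": 0, "ry": 0, "rz": 0, "dx": -6.1, "dy": 35.7, "dz": 0, "gripper": 1},
    {"rx": 0, "ry": 0, "rz": 0, "dx": -6.1, "dy": 35.7, "dz": 0, "gripper": 1},
    {"rx": 0, "ry": 0, "rz": 0, "dx": -6.1, "dy": 35.7, "dz": 0, "gripper": 1},
    {"rx": 0, "ry": 0, "rz": 0, "dx": -6.1, "dy": 35.7, "dz": 0, "gripper": 1},
    {"rx": 0, "ry": 0, "rz": 0, "dx": -6.1, "dy": 35.7, "dz": 0, "gripper": 1},
    {"rx": 0, "ry": 0, "rz": 0, "dx": -6.1, "dy": 35.7, "dz": 0, "gripper": 1},
    {"rx": 0, "ry": 0, "rz": 0, "dx": -6.1, "dy": 35.7, "dz": 0, "gripper": 1},
    {"rx": 0, "ry": 0, "rz": 0, "dx": 0, "dy": 0, "dz": 0, "gripper": 1},
    {"rx": 0, "ry": 0, "rz": 0, "dx": 0, "dy": 0, "dz": 0, "gripper": 1},
  ],
)

```text
clock: 28.6
tcp_pos: [0.5998, 0.1865, 0.2036]
orientation: [0.332, -3.122, 0.002]
contact_force: [0.9, -1.3, -0.0]
grip_width: 0.0854
gripper_force: 0.0
```

Run:
```python
from h import *
o=r.get_obs();c=cam("wrist");f=r.grab_frame("wrist");cv2.imwrite("pics/w7.png",f);np.savez("w7",*c)
t=r.grab_frame("top");cv2.imwrite("pics/top7.png",t)
R=cv2.Rodrigues(np.array(o["orientation"]))[0]
print(o["tcp_pos"],R.round(3).tolist(),o["joints"])
print(proj(cam("top"),[[.617,-.21,.008],[.617,-.21,.043]]))
a=cv2.resize(f[50:250,170:330],(400,500),interpolation=2);b=cv2.resize(t[120:200,285:365],(400,500),interpolation=2)
cv2.imwrite("pics/m7.png",np.uint8(255*(np.hstack([a,b])/255.)**.5))
```

```text
[0.59978047 0.18647516 0.20359592] [[-0.978, -0.21, -0.001], [-0.21, 0.978, -0.001], [0.002, -0.001, -1.0]] [-0.43452832  0.44906377  0.04488112  1.7231622  -0.02279235  0.97166262
  1.40148915]
[[324.01549172 161.05043551]
 [326.4930085  158.45209157]]
```

View pics/m7.png

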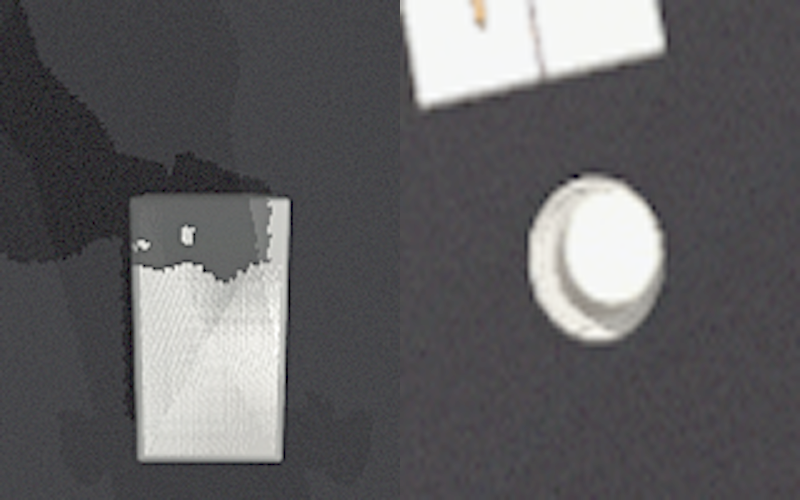

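The pot stands in its holder. The box corners in the crop are (130,196), (291,197), (284,463) and (137,460).

Run:
```python
from h import *
c=list(np.load("w7.npz").values())
b=plane(c,np.array([(131,196),(291,197),(284,463),(138,461)])/2.5+[170,50]-.3,.036)*1000
R=np.array([[-.978,-.21],[-.21,.978]]);T=np.array([599.8,186.5]);m=b.mean(0)
d=b[2:].mean(0)-b[:2].mean(0);print(b.round(),m,R.T@(m-T),np.degrees(np.arctan2(d[1],d[0])),np.hypot(*d))
```

```text
[[554. 146.]
 [542. 206.]
 [650. 230.]
 [662. 169.]] [601.91504591 187.59347   ] [-2.2981436   0.62525401] 12.127115978382715 110.3567588880063
```

>>> step_arm(
  moves=[
    {"rx": 0, "ry": 0, "rz": 0, "dx": -2.3, "dy": 0.6, "dz": 20, "gripper": 1},
    {"rx": 0, "ry": 0, "rz": 0, "dx": 0, "dy": 0, "dz": 40, "gripper": 1},
    {"rx": 0, "ry": 0, "rz": 0, "dx": 0, "dy": 0, "dz": 40, "gripper": 1},
    {"rx": 0, "ry": 0, "rz": 0, "dx": 0, "dy": 0, "dz": 35, "gripper": 1},
    {"rx": 0, "ry": 0, "rz": 0, "dx": 0, "dy": 0, "dz": 25, "gripper": 1},
    {"rx": 0, "ry": 0, "rz": 0, "dx": 0, "dy": 0, "dz": 15, "gripper": 1},
    {"rx": 0, "ry": 0, "rz": 0, "dx": 0, "dy": 0, "dz": 0, "gripper": 1},
    {"rx": 0, "ry": 0, "rz": 0, "dx": 0, "dy": 0, "dz": 0, "gripper": 0.7},
    {"rx": 0, "ry": 0, "rz": 0, "dx": 0, "dy": 0, "dz": 0, "gripper": 0.5},
    {"rx": 0, "ry": 0, "rz": 0, "dx": 0, "dy": 0, "dz": 0, "gripper": 0.1},
    {"rx": 0, "ry": 0, "rz": 0, "dx": 0, "dy": 0, "dz": 0, "gripper": 0.1},
    {"rx": 0, "ry": 0, "rz": 0, "dx": 0, "dy": 0, "dz": 0, "gripper": 0.1},
    {"rx": 0, "ry": 0, "rz": 0, "dx": 0, "dy": 0, "dz": 0, "gripper": 0.1},
  ],
  grip_force=50,
)

```text
clock: 30.32
tcp_pos: [0.6034, 0.1881, 0.0312]
orientation: [-0.331, 3.122, 0.0]
contact_force: [0.1, -2.4, 5.6]
grip_width: 0.061
gripper_force: 56.2
```

>>> step_arm(
  moves=[
    {"rx": 0, "ry": 0, "rz": 0, "dx": 0, "dy": 0, "dz": -8, "gripper": 0.1},
    {"rx": 0, "ry": 0, "rz": 0, "dx": 0, "dy": 0, "dz": -16, "gripper": 0.1},
    {"rx": 0, "ry": 0, "rz": 0, "dx": 0, "dy": 0, "dz": -26, "gripper": 0.1},
    {"rx": 0, "ry": 0, "rz": 0, "dx": 0, "dy": 0, "dz": -26, "gripper": 0.1},
    {"rx": 0, "ry": 0, "rz": 0, "dx": 0, "dy": 0, "dz": -24, "gripper": 0.1},
    {"rx": 0, "ry": 0, "rz": 0, "dx": 29.7, "dy": 6.4, "dz": 0, "gripper": 0.1},
    {"rx": 0, "ry": 0, "rz": 0, "dx": 29.7, "dy": 6.4, "dz": 0, "gripper": 0.1},
    {"rx": 0, "ry": 0, "rz": 0, "dx": 29.7, "dy": 6.4, "dz": 0, "gripper": 0.1},
    {"rx": 0, "ry": 0, "rz": 0, "dx": 29.7, "dy": 6.4, "dz": 0, "gripper": 0.1},
    {"rx": 0, "ry": 0, "rz": 0, "dx": -6.5, "dy": 30.5, "dz": 0, "gripper": 0.1},
    {"rx": 0, "ry": 0, "rz": 0, "dx": -6.5, "dy": 30.5, "dz": 0, "gripper": 0.1},
    {"rx": 0, "ry": 0, "rz": 0, "dx": -6.5, "dy": 30.5, "dz": 0, "gripper": 0.1},
    {"rx": 0, "ry": 0, "rz": 0, "dx": -6.5, "dy": 30.5, "dz": 0, "gripper": 0.1},
    {"rx": 0, "ry": 0, "rz": 0, "dx": -6.5, "dy": 30.5, "dz": 0, "gripper": 0.1},
    {"rx": 0, "ry": 0, "rz": 0, "dx": -6.5, "dy": 30.5, "dz": 0, "gripper": 0.1},
    {"rx": 0, "ry": 0, "rz": 9, "dx": 0, "dy": 0, "dz": 0, "gripper": 0.1},
    {"rx": 0, "ry": 0, "rz": 9, "dx": 0, "dy": 0, "dz": 0, "gripper": 0.1},
    {"rx": 0, "ry": 0, "rz": 9, "dx": 0, "dy": 0, "dz": 0, "gripper": 0.1},
    {"rx": 0, "ry": 0, "rz": 0, "dx": 0, "dy": 0, "dz": 0, "gripper": 0.1},
    {"rx": 0, "ry": 0, "rz": 0, "dx": 0, "dy": 0, "dz": 0, "gripper": 0.1},
  ],
)

```text
clock: 32.83
tcp_pos: [0.4802, 0.3758, 0.13]
orientation: [0.401, 3.116, 0.001]
contact_force: [-0.2, -0.5, -3.2]
grip_width: 0.0606
gripper_force: 55.3
```

Run:
```python
from h import *
o=r.get_obs();c=cam("wrist");f=r.grab_frame("wrist")
R=cv2.Rodrigues(np.array(o["orientation"]))[0];print(o["tcp_pos"],R.round(3).tolist())
a=np.radians(-15);M=np.array([[np.cos(a),-np.sin(a)],[np.sin(a),np.cos(a)]])
print(proj(c,[[*(M@[-.067,s*.043]+[.482,.375]),.008] for s in(-1,1)]).round(),proj(c,[o["tcp_pos"]+R@[.055,s*.031,-.005] for s in(-1,1)]).round())
cv2.imwrite("pics/w8b.png",np.uint8(255*(f/255.)**.5))
```

```text
[0.4801654  0.37577019 0.13002395] [[-0.967, 0.253, 0.0], [0.253, 0.967, 0.0], [-0.0, 0.0, -1.0]]
[[199. 115.]
 [306. 116.]] [[171. 144.]
 [330. 144.]]
```

View pics/w8b.png

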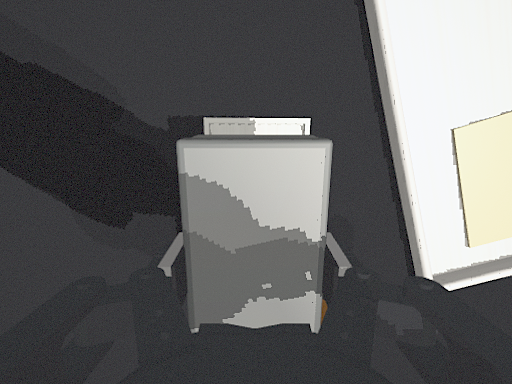

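The box end is at row 140, columns 177–332, and the holder edge at row 117, columns 204–311. They are nearly centred, so I'll correct by dx −2.5 and dy +1 and lower it.

>>> step_arm(
  moves=[
    {"rx": 0, "ry": 0, "rz": 0, "dx": -2.5, "dy": 1, "dz": 15, "gripper": 0.1},
    {"rx": 0, "ry": 0, "rz": 0, "dx": 0, "dy": 0, "dz": 25, "gripper": 0.1},
    {"rx": 0, "ry": 0, "rz": 0, "dx": 0, "dy": 0, "dz": 25, "gripper": 0.1},
    {"rx": 0, "ry": 0, "rz": 0, "dx": 0, "dy": 0, "dz": 15, "gripper": 0.1},
    {"rx": 0, "ry": 0, "rz": 0, "dx": 0, "dy": 0, "dz": 8, "gripper": 0.1},
    {"rx": 0, "ry": 0, "rz": 0, "dx": 0, "dy": 0, "dz": 4, "gripper": 0.1},
    {"rx": 0, "ry": 0, "rz": 0, "dx": 0, "dy": 0, "dz": 2, "gripper": 0.1},
    {"rx": 0, "ry": 0, "rz": 0, "dx": 0, "dy": 0, "dz": 0, "gripper": 0.1},
    {"rx": 0, "ry": 0, "rz": 0, "dx": 0, "dy": 0, "dz": 0, "gripper": 0.1},
  ],
)

```text
clock: 34.0
tcp_pos: [0.4832, 0.3762, 0.0361]
orientation: [0.406, 3.115, 0.001]
contact_force: [0.9, 0.0, -4.1]
grip_width: 0.061
gripper_force: 55.3
```

>>> step_arm(
  moves=[
    {"rx": 0, "ry": 0, "rz": 0, "dx": 0, "dy": 0, "dz": 1, "gripper": 0.1},
    {"rx": 0, "ry": 0, "rz": 0, "dx": 0, "dy": 0, "dz": 1, "gripper": 0.1},
    {"rx": 0, "ry": 0, "rz": 0, "dx": 0, "dy": 0, "dz": 0.5, "gripper": 0.1},
    {"rx": 0, "ry": 0, "rz": 0, "dx": 0, "dy": 0, "dz": 0, "gripper": 0.1},
  ],
)

```text
clock: 34.5
tcp_pos: [0.4831, 0.3761, 0.0342]
orientation: [0.406, 3.115, 0.001]
contact_force: [-3.2, -1.8, 7.8]
grip_width: 0.0611
gripper_force: 56.5
```

On the floor. I'll release, retreat and check.

>>> step_arm(
  moves=[
    {"rx": 0, "ry": 0, "rz": 0, "dx": 0, "dy": 0, "dz": 0, "gripper": 0.6},
    {"rx": 0, "ry": 0, "rz": 0, "dx": 0, "dy": 0, "dz": 0, "gripper": 1},
    {"rx": 0, "ry": 0, "rz": 0, "dx": 0, "dy": 0, "dz": 0, "gripper": 1},
    {"rx": 0, "ry": 0, "rz": 0, "dx": 0, "dy": 0, "dz": 0, "gripper": 1},
    {"rx": 0, "ry": 0, "rz": 0, "dx": 0, "dy": 0, "dz": -20, "gripper": 1},
    {"rx": 0, "ry": 0, "rz": 0, "dx": 0, "dy": 0, "dz": -40, "gripper": 1},
    {"rx": 0, "ry": 0, "rz": 0, "dx": 0, "dy": 0, "dz": -50, "gripper": 1},
    {"rx": 0, "ry": 0, "rz": 0, "dx": 0, "dy": 0, "dz": -50, "gripper": 1},
    {"rx": 0, "ry": 0, "rz": 0, "dx": 20, "dy": -40, "dz": -10, "gripper": 1},
    {"rx": 0, "ry": 0, "rz": 0, "dx": 20, "dy": -40, "dz": 0, "gripper": 1},
    {"rx": 0, "ry": 0, "rz": 0, "dx": 0, "dy": 0, "dz": 0, "gripper": 1},
    {"rx": 0, "ry": 0, "rz": 0, "dx": 0, "dy": 0, "dz": 0, "gripper": 1},
  ],
)

```text
clock: 36.0
tcp_pos: [0.4245, 0.3096, 0.2044]
orientation: [0.406, 3.114, 0.003]
contact_force: [1.4, 0.0, -0.9]
grip_width: 0.0854
gripper_force: 0.0
```

Run:
```python
from h import *
t=r.grab_frame("top");s=r.grab_frame("side");print(r.get_obs()["contact_force"])
a=cv2.resize(t[110:260,70:420],(800,342),interpolation=2)
b=np.hstack([cv2.resize(s[100:180,140:270],(400,246),interpolation=2),cv2.resize(s[180:370,210:340],(400,246),interpolation=2)])
cv2.imwrite("pics/m9.png",np.uint8(255*(np.vstack([a,b])/255.)**.5))
```

```text
[0.91091234 0.24437217 0.03423804]
```

View pics/m9.png

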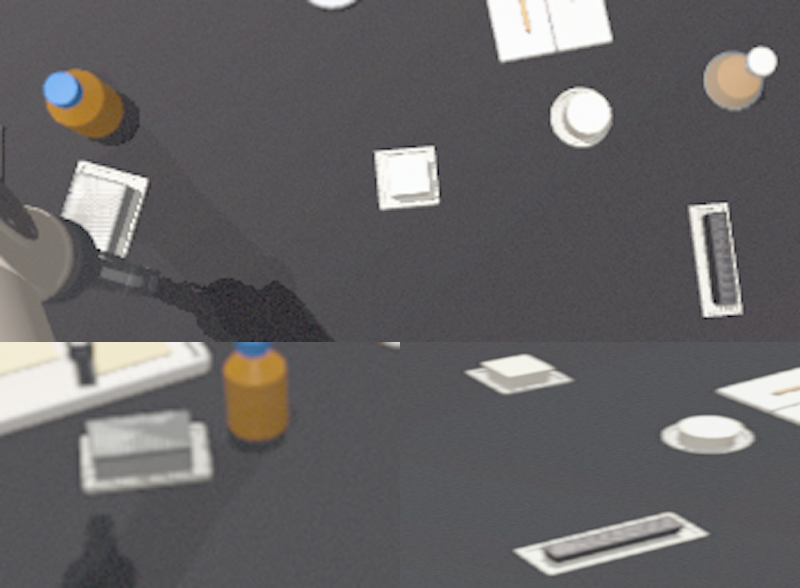

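All four containers sit flat in their own holders, and the bottle and flask have not moved. The arm is clear, so I'll hand in.

```bash
python3 -c "
from bench import r
print(r.hand_in())"
```

```text
the job is handed in; nothing more can be done
None
```

The job is handed in; hand-in returned no verdict, but the last pictures, at 36 s, show all four containers flat in their own holders, the bottle and flask where they stood, and the arm clear of everything.

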